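# Clamp a glued shoe heel in the heel press

## Task

A shoe with a freshly glued heel waits upside down in the heel press. First push the press's sprung arm down until its catch holds it, then turn the ball knob clockwise, regrasping as needed, until it comes up solid and the pad clamps the heel tight. Let go of the press, and leave the jar, the can, the tin and the hammer where they are.

Things in the scene. Friction and masses are not known exactly. Their poses are not given: they have to be found in the camera images.
- press: Blue-grey cast bench heel press. Origin on the bench straight under the screw's axis; x runs from the arm's free end (nose) to the hinge, z up. Base plate 330 x 130 x 18 mm; the hinge axis, along y, is at x = 140, z = 170 mm, on a column at the +x end. With the arm latched, the nose's top centre is at (-115, 0, 184) mm and the ball's centre at (0, 0, 227) mm in this frame.
- press_arm (a joint): Angle of the press's hinged arm in rad: 0 = level, held down by its catch; 0.38 = fully up. A spring pushes it up; a catch near the bottom (below about 0.04; it resists from about 0.12) pulls it home and then holds it down. Pushing it past the catch takes 15 to 22 N at the nose.
- nose (a point): Centre of the flat top of the arm's nose, the 50 x 50 mm plate at the arm's free end, 255 mm from the hinge. Its z axis is the plate's normal.
- ball (a point): Centre of the smooth black ball knob, 40 mm across, on a 14 mm stem 45 mm above the arm's top face. Turned clockwise from above it screws the pad down; 3.2 to 4 rad are left, more than one grasp, to a solid stop. Held weakly or off its widest part it slips (friction about 0.25; turning takes 0.12 to 0.19 Nm). Its x axis turns with it, towards a small steel pip 9 mm off centre on top.
- press_pad: Steel pressure pad, 38 mm across, 10 mm thick, under the arm at the screw's lower end; origin at the centre of its underside. It goes down 3.5 mm per rad of the knob. It is sprung on the screw (2.5 N per mm), so it stops on the heel while the knob still turns and the clamping force builds up. The screw stays where it is left.
- shoe: Brown shoe, upside down, fixed on an iron post on the press's base, toe towards the press's +y. Origin on the post under the heel; the top of its black rubber heel, 60 mm across, lies 94 mm above it. The height differs by some mm from job to job: with the arm latched the pad starts about 3 to 10 mm above the heel.
- glue_jar: Amber glass jar with a black lid, 60 mm across, 90 mm high, standing on the bench; origin under its centre. Bystander.
- solvent_can: Round steel can with a paper band, 76 mm across, 120 mm high, standing on the bench; origin under its centre. Bystander.
- polish_tin: Flat round dark tin, 72 mm across, 24 mm high, lying on the bench; origin under its centre. Bystander.
- hammer: Hammer lying on the bench; origin under it, x along the handle towards the head. Bystander.

How it is judged:
By the outcome, as a careful person would: the job done as asked, in the order asked, and still so for the second after the job is handed in, with the robot touching nothing.
It also fails if it takes over 72 s, if anything falls off the work surface, if the arm or the gripper's body presses on something with over 40 N, if the wrist force passes 120 N, or if a joint passes its speed limit or range.

## Robot

A 7-joint arm with a two-finger parallel gripper is mounted at the origin on the work surface. World frame = base frame: x ahead of the robot, y to its left, z up, the work surface at z = 0. Lengths are in m, angles in rad, forces in N, time in s.
With the tool pointing down it reaches from about 0.35 to 0.9 m from the base axis. Payload 8.1 kg.
Tool frame: the origin (TCP) lies at the very end of the fingers, on their centre line; the grasp point (between the pads) lies 19 mm behind it; z points along the fingers, x is the direction in which the jaws open and shut, and the axes are right-handed (so a half turn about z gives the same grasp; the last joint's range is limited). The gripper opens to 92 mm and grips with 3 to 60 N. Pads are 19 mm wide; open, the fingers measure 130 mm over their backs; the gripper's body (75 mm by 190 mm) begins 47 mm behind the grasp point.
Start: joints at [1.012, 0.434, 0.025, 1.573, -0.012, 1.134, -0.075], TCP at [0.275, -0.561, 0.227] pointing down, gripper open.
Joint ranges: [-2.62, 2.62], [-0.44, 2.09], [-1.27, 1.32], [0.08, 2.57], [-1.32, 4.46], [0.12, 2], [-2.74, 2.74]. Speed limits (rad/s): [2.22, 2.22, 3.01, 3.01, 3.14, 3.14, 3.14].

## Interface

Orientations are given as a rotation vector (axis times angle).
In Python, from cell import status, viewer, arm gives the robot as it stands.
- The arm moves only by the tool jog_arm, never from a script. Its argument "commands" is text: rows parted by semicolons, each of 7 numbers parted by spaces: the closure, from -1 (fully open) to 1 (shut), then the shift along the world's x, y, z normalised to -1 to 1, where 1 is 0.3 m, then the turn, a rotation vector about the world's x, y, z normalised to -1 to 1, where 1 is 2 pi rad. In form: jaw dx dy dz wx wy wz; .... A call has exactly 5 rows; each row shifts and turns the commanded pose from where the row before left it; what a row does not reach is not made up. A row lasts 1/10 s, in which the tool goes at most 50 mm and 8.59 degrees, less where a joint would pass 70% of its speed; a pose out of reach is approached as far as the arm can. A call with a number of a shift or a turn outside -1 to 1 is refused whole. A call with a gripper value outside its range is refused whole. The fingers move at their own pace and stop on an object; "force" is the grip in N (left out, the last holds). Time passes only in rows, so rows that do not move let the fingers close, or fill a call up. It gives the time, the measured TCP pose, the force and the opening at its end, in the units of the state.
- status.observe(): the state, without advancing time (a new reading comes with each control period).
- viewer.get_image(name): name is "scene" or "top" or "wrist"; returns a dict with "pixels" (480x640x3 uint8, red, green, blue), "z_map" (480x640 float32, m along the optical axis (not along the pixel's ray), 0 where there is no reading), "camera_matrix" (3x3 intrinsics, pixels), "R" (3x3) and "t" (3): a world point X has camera coordinates R X + t. Camera axes: x right, y down, z forward; pixel columns grow to the right and rows downward; lengths in m; the calibration is good to about 2 mm. A picture is of the moment at which its call begins.
- arm.sign_off(): hands the job in, once; it reports no verdict.
The state is a dict: "clock": time; "joints": joint angles; "dq": joint speeds; "joint_efforts": joint torques, N m; "position": TCP position; "ee_rot": TCP orientation; "force": force on the tool from outside, world axes, zero at the start; "ft_torque": the same for the moment, N m; "width": opening from 0.0 (shut) to 1.0 (fully open).
Only numpy, scipy, OpenCV 4.12 (cv2) and the standard library are available. Lean on these libraries where they do the work, as an engineer would, in place of code of your own. Each camera call takes 0.05 s, during which the arm holds its last target. There are 200 camera calls.

## Working session

There is one attempt and no reset: what is moved stays moved. The work goes in short steps, Python scripts to look and compute and a tool call to move; the robot and the scene stay as the last step left them, time stands still between calls to the robot, and variables do not carry over. Pictures are saved under pics/ and viewed, about 8 in all and at most 12, crops included, and the job is handed in when it is done.

Besides the shell and the picture viewer there is one more tool, called after "Emit:" as name(argument=value, ...) on one line, values as JSON. jog_arm: Moves the arm, as the interface text tells. Scaled input: -1 to 1 covers 0.3 m each way for a shift and 2 pi rad each way for a turn. Its arguments: {"type":"object","properties":{"commands":{"type":"string"},"force":{"type":"number"}},"required":["commands"]}

```bash
mkdir -p pics; ls; cat > h.py <<'E'
import numpy as np, cv2
from cell import status, viewer, arm
def grab(n,save=None):
    d=viewer.get_image(n)
    if save: cv2.imwrite('pics/'+save,d["pixels"][:,:,::-1])
    return d
def cloud(d):
    z=d["z_map"];K=d["camera_matrix"];v,u=np.mgrid[:480,:640]
    c=np.stack([(u-K[0,2])/K[0,0]*z,(v-K[1,2])/K[1,1]*z,z],-1)
    return (c-d["t"])@d["R"]
E
python3 - <<'E'
from h import *
a=grab("scene");b=grab("top")
cv2.imwrite('pics/a.png',a["pixels"][:,:,::-1]);cv2.imwrite('pics/b.png',b["pixels"][:,:,::-1])
np.savez('ab.npz',ca=cloud(a),cb=cloud(b),pa=a["pixels"],pb=b["pixels"])
print(status.observe())
E
```

```text
pics
{'clock': 0.1, 'joints': array([ 1.0124086 ,  0.43514201,  0.02495977,  1.5740046 , -0.0116063 ,
        1.13400479, -0.07510232]), 'dq': array([-0.00038218, -0.00158473, -0.00142697, -0.00249616, -0.00102003,
        0.00070464,  0.00018101]), 'joint_efforts': array([ 2.23754862e-03, -6.69129109e+01,  9.87658761e-01, -3.15146685e+01,
       -6.05545356e-02,  3.73611914e-02,  4.52328982e-05]), 'position': array([ 0.27486433, -0.56080126,  0.22603089]), 'ee_rot': array([-2.66528667e+00,  1.66186281e+00,  1.97485064e-03]), 'force': array([-0.14236619,  0.47555746,  0.96433403]), 'ft_torque': array([-0.03121919,  0.00091332, -0.00580537]), 'width': 1.0036746675777732}
```

View pics/a.png

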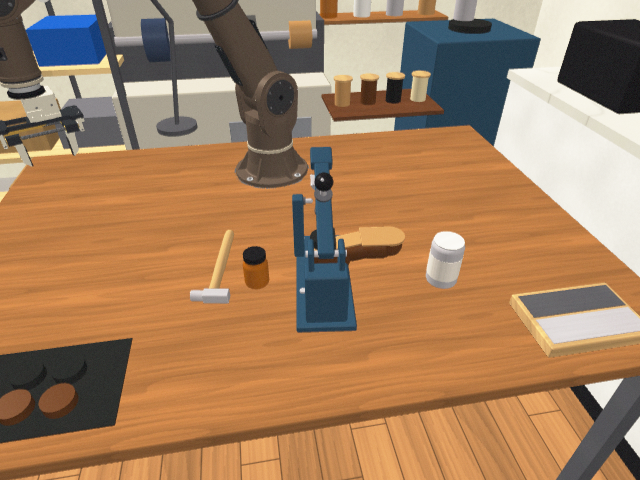

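View pics/b.png

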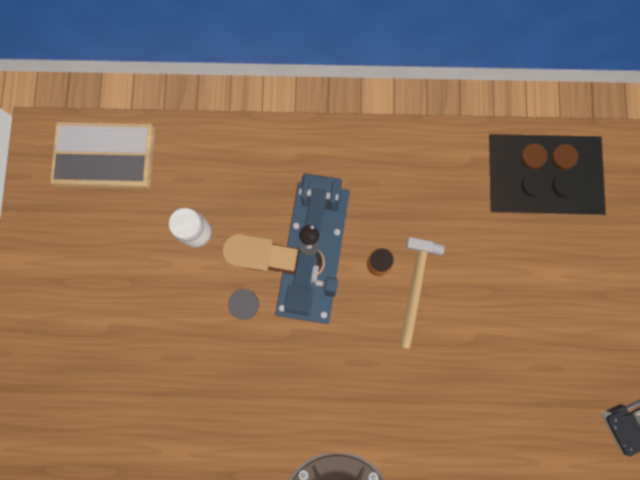

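Scene: the press is in the middle, with its nose (298,299 in top) towards the robot and its hinge far off. The ball is at (309,235), with the jar, hammer, tin and can to the sides. Next I measure the press.

```bash
python3 - <<'E'
from h import *
d=np.load('ab.npz')
for k in 'ab':
    c=d['c'+k];p=d['p'+k];hsv=cv2.cvtColor(p,cv2.COLOR_RGB2HSV)
    m=(hsv[...,0]>95)&(hsv[...,0]<115)&(hsv[...,1]>90)&(hsv[...,2]<160)
    roi=(c[...,0]>.25)&(c[...,0]<.95)&(abs(c[...,1])<.3)&(c[...,2]>-.01)&(c[...,2]<.4)
    m&=roi
    b=m&(abs(c[...,2]-.018)<.006)
    q=c[b]; r=cv2.minAreaRect((q[:,:2]*1000).astype(np.float32)); print(k,'base',r,np.median(q[:,2]),len(q))
    q=c[m]; hi=q[q[:,2]>.15]; print('high',len(hi),hi.min(0),hi.max(0))
    bl=roi&(p.max(2)<45)&(c[...,2]>.18); q=c[bl]; print('ball',len(q),np.median(q,0),q.max(0),q.min(0))
c=d['cb']
for n,(u,v) in dict(nose=(298,300),ball=(309,235),post=(331,286),jar=(381,258),can=(186,222),tin=(243,304)).items(): print(n,c[v,u].round(3))
# nose plate corners
c=d['cb'];q=c[290:312,286:312]
m=q[...,2]>.2;hi=q[m];r=cv2.minAreaRect((hi[:,:2]*1000).astype(np.float32));print('nose',r,hi[:,2].min(),hi[:,2].max(),hi.mean(0))
E
```

```text
a base ((594.673828125, 70.96155548095703), (126.0486068725586, 328.6500549316406), 82.20289611816406) 0.018212976097380876 1183
high 1969 [0.4421498  0.0128049  0.15005024] [0.7438516  0.11258078 0.2878509 ]
ball 214 [0.60154437 0.07105974 0.28173349] [0.60828223 0.08805262 0.29582753] [0.58485436 0.05221068 0.2642348 ]
b base ((621.8303833007812, 40.454246520996094), (20.66954231262207, 40.71358108520508), 84.277099609375) 0.016399177471290566 11
high 1 [0.62715329 0.05475551 0.21378652] [0.62715329 0.05475551 0.21378652]
  return _methods._mean(a, axis=axis, dtype=dtype,
  ret = um.true_divide(
Traceback (most recent call last):
ValueError: zero-size array to reduction operation maximum which has no identity
```

```bash
python3 - <<'E'
from h import *
from scipy.optimize import least_squares
d=np.load('ab.npz')
c=d['ca'];p=d['pa']
roi=(c[...,0]>.5)&(c[...,0]<.7)&(abs(c[...,1]-.07)<.05)&(p.max(2)<60)&(c[...,2]>.255); q=c[roi]
f=lambda s:np.linalg.norm(q-s,axis=1)-.02
r=least_squares(f,[.59,.07,.275],loss='soft_l1',f_scale=.002);print('ball',r.x,np.abs(r.fun).mean())
hsv=cv2.cvtColor(p,cv2.COLOR_RGB2HSV)
m=(hsv[...,0]>95)&(hsv[...,0]<115)&(hsv[...,1]>90)&(c[...,0]>.25)&(c[...,0]<.56)&(abs(c[...,1]-.08)<.1)&(c[...,2]>.2)&(c[...,2]<.4)
hi=c[m];print('arm',len(hi),hi.min(0),hi.max(0))
n=hi[hi[:,0]<.5];print(cv2.minAreaRect((n[:,:2]*1000).astype(np.float32)))
a=np.radians(-7.8);o=r.x[:2]-.031*np.array([np.cos(a),np.sin(a)]);print('origin',o,'base ctr along',(np.array([.5947,.071])-o)@[np.cos(a),np.sin(a)])
for z in(.184,):print('nose latched',o-.115*np.array([np.cos(a),np.sin(a)]))
# post by the arm
m=(c[...,2]>.05)&(c[...,0]>.4)&(c[...,0]<.56)&(c[...,1]<.055)&(c[...,1]>-.02);print('side post',c[m].min(0),c[m].max(0))
for n,(u,v) in dict(jarlid=(255,254),can=(448,240)).items(): print(n,c[v,u].round(3))
b=d['cb'];
for n,(u,v) in dict(nose=(298,300),ball=(309,235),post=(331,286),jar=(381,258),can=(186,222),tin=(243,304)).items(): print(n,b[v,u].round(3))
E
```

```text
ball [0.58718932 0.07123385 0.2751874 ] 0.0008351441921880909
arm 499 [0.4421498  0.05966116 0.2373629 ] [0.55045784 0.11258078 0.2878509 ]
((473.25775146484375, 86.84147644042969), (46.40872573852539, 57.35942840576172), 81.15914154052734)
origin [0.55647614 0.07544103] base ctr along 0.03847292626251462
nose latched [0.44254014 0.09104832]
side post [0.48634455 0.01132931 0.0501477 ] [0.55938828 0.05499637 0.24583238]
jarlid [ 0.571 -0.086  0.089]
can [0.634 0.356 0.12 ]
nose [0.458 0.09  0.275]
ball [0.582 0.071 0.296]
post [0.493 0.027 0.188]
jar [ 0.567 -0.085  0.091]
can [0.404 0.03  1.362]
tin [0.458 0.232 0.026]
```

Consistent: ball z 0.275 fits the arm being at 0.38 rad. Press origin is about (0.556, 0.075), yaw −7.8°, and the nose is up at about (0.463, 0.089, 0.277). I raise, close and travel, turning the jaws CCW along the press's y.

Emit:
jog_arm(commands="1 0 0 0.16 0 0 0.0235; 1 0 0 0.16 0 0 0.0235; 1 0 0 0.16 0 0 0.0235; 1 0.044 0.155 0 0 0 0.0235; 1 0.044 0.155 0 0 0 0.0235", force=50)

```text
clock: 0.6
position: [0.3017, -0.4685, 0.3719]
ee_rot: [3.085, -0.583, 0.003]
force: [1.8, 1.1, -0.5]
width: 0.616
```

Emit:
jog_arm(commands="1 0.044 0.155 0 0 0 0.0235; 1 0.044 0.155 0 0 0 0.0235; 1 0.044 0.155 0 0 0 0.0235; 1 0.044 0.155 0 0 0 0.0235; 1 0.044 0.155 0 0 0 0.0235")

```text
clock: 1.1
position: [0.3674, -0.2337, 0.3706]
ee_rot: [3.089, 0.574, -0.0]
force: [1.6, -0.9, 0.4]
width: 0.184
```

Emit:
jog_arm(commands="1 0.044 0.155 0 0 0 0.0235; 1 0.044 0.155 0 0 0 0.0235; 1 0.044 0.155 0 0 0 0.0235; 1 0.044 0.155 0 0 0 0.0235; 1 0.044 0.155 0 0 0 0.0235")

```text
clock: 1.6
position: [0.4334, -0.0014, 0.3708]
ee_rot: [2.673, 1.649, -0.0]
force: [1.8, 0.0, -0.2]
width: 0.006
```

Emit:
jog_arm(commands="1 0.041 0.15 0 0 0 0.0235; 1 0.041 0.15 0 0 0 0.0235; 1 0 0 -0.08 0 0 0; 1 0 0 -0.08 0 0 0; 1 0 0 -0.05 0 0 0")

```text
clock: 2.1
position: [0.4573, 0.0869, 0.3058]
ee_rot: [-2.406, -2.018, 0.003]
force: [-0.3, -0.3, 0.8]
width: 0.006
```

```bash
python3 - <<'E'
from h import *
s=status.observe();print(s['joints'].round(2),s['position'],s['force'])
grab("scene",'c.png')
im=cv2.imread('pics/c.png')[120:340,220:460];cv2.imwrite('pics/c2.png',cv2.resize(im,None,fx=2.5,fy=2.5))
E
```

```text
[ 0.38  0.2  -0.79  1.77  0.15  1.24  0.95] [0.45725941 0.08688266 0.30581729] [-0.30092828 -0.29257702  0.79157504]
```

View pics/c2.png

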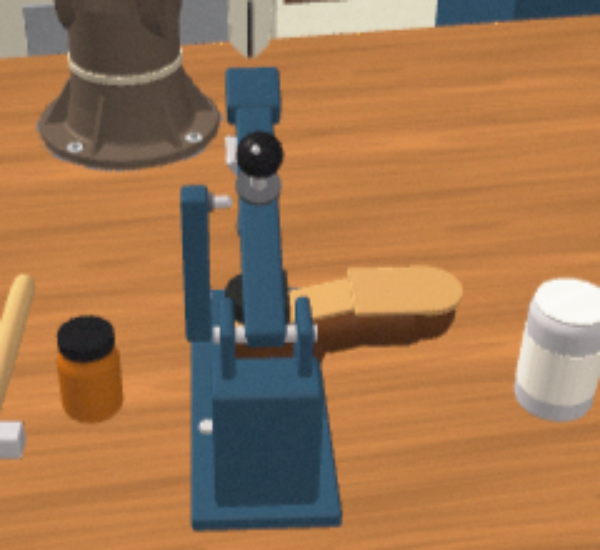

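The closed fingers are just over the nose plate. Pushing down along its arc.

Emit:
jog_arm(commands="1 0 0 -0.05 0 0 0; 1 0 0 -0.05 0 0 0; 1 -0.01 0 -0.05 0 0 0; 1 -0.01 0.002 -0.05 0 0 0; 1 -0.01 0.002 -0.05 0 0 0")

```text
clock: 2.65
position: [0.449, 0.088, 0.2328]
ee_rot: [2.408, 2.017, 0.0]
force: [-1.6, -0.5, 3.9]
width: 0.006
```

Emit:
jog_arm(commands="1 -0.01 0.002 -0.04 0 0 0; 1 -0.01 0.002 -0.04 0 0 0; 1 0 0 -0.03 0 0 0; 1 0 0 -0.02 0 0 0; 1 0 0 0 0 0 0")

```text
clock: 3.15
position: [0.4426, 0.0891, 0.1931]
ee_rot: [-2.407, -2.018, 0.002]
force: [0.0, 0.6, -0.4]
width: 0.008
```

Emit:
jog_arm(commands="1 0 0 -0.015 0 0 0; 1 0 0 -0.015 0 0 0; 1 0 0 -0.005 0 0 0; 1 0 0 -0.005 0 0 0; 1 0 0 0 0 0 0")

```text
clock: 3.65
position: [0.4434, 0.0893, 0.1832]
ee_rot: [2.407, 2.017, 0.0]
force: [-8.3, -3.5, 25.3]
width: 0.002
```

Emit:
jog_arm(commands="1 0 0 0.1 0 0 0; -1 0 0 0.15 0 0 0.0235; -1 0 0 0.15 0 0 0.0235; -1 0 0 0 0 0 0.0235; -1 0 0 0 0 0 0.0235")

```text
clock: 4.15
position: [0.4439, 0.0893, 0.303]
ee_rot: [1.708, 2.634, 0.003]
force: [-0.0, 0.1, -0.7]
width: 0.304
```

```bash
python3 - <<'E'
from h import *
from scipy.optimize import least_squares
s=status.observe();print(s['joints'].round(2),s['position'],s['ee_rot'])
a=grab("scene");c=cloud(a);p=a["pixels"]
roi=(c[...,0]>.48)&(c[...,0]<.65)&(abs(c[...,1]-.07)<.04)&(p.max(2)<60)&(c[...,2]>.205)&(c[...,2]<.26); q=c[roi]
r=least_squares(lambda s:np.linalg.norm(q-s,axis=1)-.02,[.556,.075,.227],loss='soft_l1',f_scale=.002);print('ball',len(q),r.x,np.abs(r.fun).mean())
cv2.imwrite('pics/d.png',cv2.resize(p[120:340,220:460,::-1],None,fx=2.5,fy=2.5))
E
```

```text
[ 0.47  0.19 -0.9   1.8   0.16  1.23  1.51] [0.44392519 0.08934713 0.30304782] [1.70763803 2.63382348 0.0026502 ]
ball 221 [0.55647085 0.07570126 0.22723461] 0.000983190321759793
```

View pics/d.png

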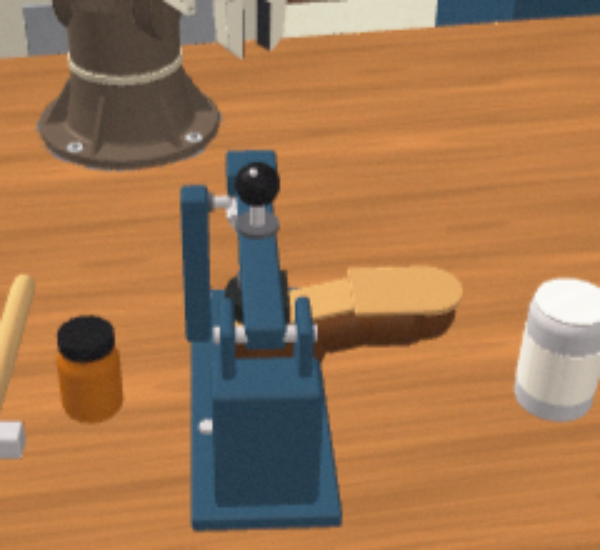

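The arm is latched: level and held, with the ball centre measured at (0.5565, 0.0757, 0.2272), as the given frame predicts. I go over the ball while turning further CCW.

Emit:
jog_arm(commands="-1 0.125 -0.015 0 0 0 0.0235; -1 0.125 -0.015 0 0 0 0.0235; -1 0.125 -0.015 0 0 0 0.0235; -1 0 0 0 0 0 0.0235; -1 0 0 0 0 0 0.0235")

```text
clock: 4.7
position: [0.5563, 0.0755, 0.3005]
ee_rot: [-0.648, -3.072, -0.001]
force: [-1.3, 0.7, 0.2]
width: 0.78
```

```bash
python3 - <<'E'
from h import *
s=status.observe();print(s['joints'].round(2),s['position'],s['ee_rot'],s['width'])
E
```

```text
[ 0.46  0.45 -1.    1.56  0.38  1.34  2.15] [0.55633797 0.07552354 0.30047228] [-6.47645326e-01 -3.07193283e+00 -1.24903891e-03] 0.779691675918414
```

Emit:
jog_arm(commands="-1 0 0 0 0 0 0; -1 0 0 -0.1 0 0 0; -1 0 0 -0.1 0 0 0; -1 0 0 -0.1 0 0 0; -1 0 0 -0.008 0 0 0")

```text
clock: 5.2
position: [0.5535, 0.0744, 0.206]
ee_rot: [-0.659, -3.067, 0.004]
force: [-0.3, 0.4, 0.1]
width: 1.001
```

Emit:
jog_arm(commands="1 0 0 0 0 0 0; 1 0 0 0 0 0 0; 1 0 0 0 0 0 0; 1 0 0 0 0 0 0; 1 0 0 0 0 0 0", force=50)

```text
clock: 5.7
position: [0.5559, 0.0757, 0.21]
ee_rot: [0.652, 3.072, 0.0]
force: [0.7, -0.5, 0.3]
width: 0.614
```

Emit:
jog_arm(commands="1 0 0 0 0 0 0; 1 0 0 0 0 0 0; 1 0 0 0 0 0 0; 1 0 0 0 0 0 0; 1 0 0 0 0 0 0")

```text
clock: 6.2
position: [0.5555, 0.0757, 0.2094]
ee_rot: [-0.651, -3.073, 0.0]
force: [-1.3, -0.4, 1.6]
width: 0.414
```

```bash
cat > st.py <<'E'
from h import *
s=status.observe();r=s['ee_rot'];print(s['clock'],s['joints'].round(2),s['position'].round(4),'jaw',np.degrees(2*np.arctan2(r[1],r[0])).round(1)%360,s['width'],s['force'].round(1),s['ft_torque'].round(3))
E
python3 st.py
```

```text
6.2 [ 0.43  0.52 -0.96  1.7   0.46  1.16  2.07] [0.5555 0.0757 0.2094] jaw 156.1 0.4141428520512212 [-1.3 -0.4  1.6] [ 0.145  0.226 -0.015]
```

Gripped at 38 mm, close to the 40 mm ball. Turning clockwise.

Emit:
jog_arm(commands="1 0 0 0 0 0 -0.015; 1 0 0 0 0 0 -0.02; 1 0 0 0 0 0 -0.02; 1 0 0 0 0 0 -0.02; 1 0 0 0 0 0 -0.015")

```text
clock: 6.7
position: [0.5552, 0.076, 0.2094]
ee_rot: [-1.489, -2.766, 0.0]
force: [-3.1, 0.4, 2.2]
width: 0.415
```

```bash
python3 st.py; python3 - <<'E'
from h import *
a=grab("scene");p=a["pixels"]
b=grab("top")["pixels"]
x=cv2.resize(p[140:260,260:380,::-1],(400,400));y=cv2.resize(b[190:310,250:370,::-1],(400,400))
cv2.imwrite('pics/e.png',np.hstack([x,y]))
E
```

```text
6.7 [ 0.35  0.47 -0.82  1.71  0.37  1.13  1.58] [0.5552 0.076  0.2094] jaw 123.4 0.4151084896973499 [-3.1  0.4  2.2] [0.24  0.36  0.108]
```

View pics/e.png

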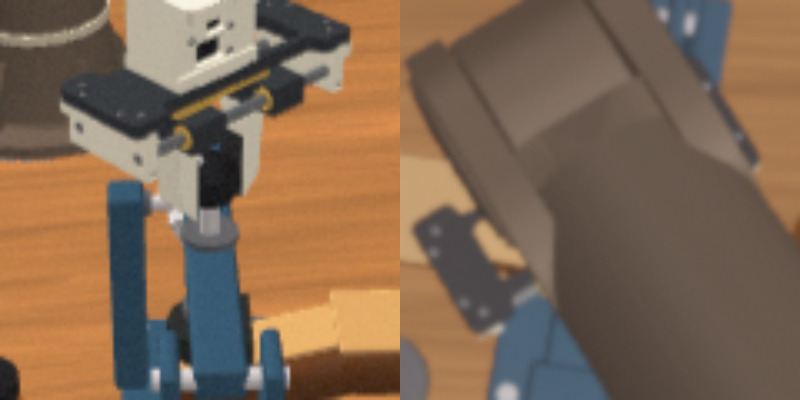

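The fingers hold the ball at its equator, and the moment of about 0.12 Nm matches the turning resistance. Continuing.

Emit:
jog_arm(commands="1 0 0 0 0 0 -0.02; 1 0 0 0 0 0 -0.02; 1 0 0 0 0 0 -0.02; 1 0 0 0 0 0 -0.02; 1 0 0 0 0 0 -0.02")

```text
clock: 7.3
position: [0.5552, 0.0763, 0.2094]
ee_rot: [-2.267, -2.174, 0.0]
force: [-2.7, 1.6, 2.5]
width: 0.419
```

Emit:
jog_arm(commands="1 0 0 0 0 0 -0.02; 1 0 0 0 0 0 -0.02; 1 0 0 0 0 0 -0.02; 1 0 0 0 0 0 -0.02; 1 0 0 0 0 0 -0.02")

```text
clock: 7.8
position: [0.5553, 0.0767, 0.2094]
ee_rot: [-2.827, -1.368, -0.0]
force: [-1.1, 2.5, 1.9]
width: 0.416
```

Emit:
jog_arm(commands="1 0 0 0 0 0 -0.02; 1 0 0 0 0 0 -0.02; 1 0 0 0 0 0 -0.02; 1 0 0 0 0 0 -0.02; 1 0 0 0 0 0 -0.02")

```text
clock: 8.3
position: [0.5557, 0.0768, 0.2095]
ee_rot: [-3.111, -0.427, -0.001]
force: [-0.4, 2.7, 2.4]
width: 0.414
```

```bash
python3 st.py
```

```text
8.3 [ 0.06  0.38 -0.39  1.73  0.16  1.06 -0.11] [0.5557 0.0768 0.2095] jaw 15.600000000000023 0.4143852600669999 [-0.4  2.7  2.4] [0.614 0.086 0.157]
```

Emit:
jog_arm(commands="1 0 0 0 0 0 -0.02; 1 0 0 0 0 0 -0.02; 1 0 0 0 0 0 -0.02; 1 0 0 0 0 0 -0.02; 1 0 0 0 0 0 -0.02")

```text
clock: 8.8
position: [0.5561, 0.0769, 0.2096]
ee_rot: [-3.091, 0.555, -0.001]
force: [0.8, 2.2, 1.4]
width: 0.418
```

```bash
python3 st.py
```

```text
8.8 [-0.04  0.36 -0.25  1.74  0.1   1.05 -0.69] [0.5561 0.0769 0.2096] jaw 339.6 0.41799475047575496 [0.8 2.2 1.4] [ 0.584 -0.05   0.105]
```

Emit:
jog_arm(commands="1 0 0 0 0 0 -0.01; 1 0 0 0 0 0 -0.01; 1 0 0 0 0 0 -0.01; 1 0 0 0 0 0 -0.01; 1 0 0 0 0 0 -0.01")

```text
clock: 9.3
position: [0.5563, 0.0767, 0.2096]
ee_rot: [-2.967, 1.028, -0.002]
force: [1.1, 3.0, 1.9]
width: 0.416
```

```bash
python3 st.py
```

```text
9.3 [-0.09  0.36 -0.19  1.74  0.08  1.05 -0.97] [0.5563 0.0767 0.2096] jaw 321.8 0.41566964849207283 [1.1 3.  1.9] [ 0.528 -0.187  0.171]
```

Emit:
jog_arm(commands="1 0 0 0 0 0 -0.01; 1 0 0 0 0 0 -0.01; 1 0 0 0 0 0 -0.01; 1 0 0 0 0 0 -0.01; 1 0 0 0 0 0 -0.01")

```text
clock: 9.8
position: [0.5557, 0.0761, 0.2097]
ee_rot: [2.772, -1.479, 0.001]
force: [-4.6, -2.7, 6.9]
width: 0.412
```

```bash
python3 st.py
```

```text
9.8 [-0.14  0.35 -0.12  1.75  0.05  1.04 -1.26] [0.5557 0.0761 0.2097] jaw 303.8 0.41185673108410636 [-4.6 -2.7  6.9] [-0.518  1.122  0.721]
```

Emit:
jog_arm(commands="1 0 0 0 0 0 -0.01; 1 0 0 0 0 0 -0.01; 1 0 0 0 0 0 -0.01; 1 0 0 0 0 0 -0.01; 1 0 0 0 0 0 -0.01")

```text
clock: 10.3
position: [0.5558, 0.0762, 0.2098]
ee_rot: [-2.506, 1.894, -0.001]
force: [1.1, 1.7, 5.4]
width: 0.417
```

```bash
python3 st.py
```

```text
10.3 [-0.19  0.35 -0.06  1.75  0.02  1.04 -1.55] [0.5558 0.0762 0.2098] jaw 285.8 0.4167720112426177 [1.1 1.7 5.4] [ 0.228 -0.259  0.696]
```

The moment jumped from 0.17 to 0.7 Nm after about 3.5 rad, and the fingers then slipped: that is the solid stop. Releasing and rising.

Emit:
jog_arm(commands="-1 0 0 0 0 0 0; -1 0 0 0 0 0 0; -1 0 0 0 0 0 0; -1 0 0 0 0 0 0; -1 0 0 0 0 0 0")

```text
clock: 10.8
position: [0.5556, 0.0755, 0.2092]
ee_rot: [2.504, -1.897, -0.0]
force: [0.2, -0.7, -0.1]
width: 0.8
```

Emit:
jog_arm(commands="-1 0 0 0 0 0 0; -1 0 0 0 0 0 0; -1 0 0 0.1 0 0 0; -1 0 0 0.12 0 0 0; -1 0 0 0.12 0 0 0")

```text
clock: 11.3
position: [0.5552, 0.0756, 0.3124]
ee_rot: [2.503, -1.897, -0.001]
force: [0.4, 0.7, -0.4]
width: 0.997
```

Emit:
jog_arm(commands="-1 -0.15 0 0.1 0 0 0; -1 -0.15 0 0 0 0 0; -1 -0.15 0 0 0 0 0; -1 0 0 0 0 0 0; -1 0 0 0 0 0 0")

```text
clock: 11.8
position: [0.4236, 0.0757, 0.3397]
ee_rot: [-2.503, 1.896, -0.002]
force: [-0.1, 0.0, 0.5]
width: 1.002
```

```bash
python3 st.py; python3 - <<'E'
from h import *
a=grab("scene");p=a["pixels"];c=cloud(a)
for n,(u,v) in dict(jarlid=(255,254),can=(448,240)).items(): print(n,c[v,u].round(3))
x=cv2.resize(p[120:340,180:480,::-1],(780,572));cv2.imwrite('pics/f.png',x)
E
```

```text
11.8 [-0.21  0.03 -0.09  1.82  0.    1.29 -1.6 ] [0.4236 0.0757 0.3397] jaw 285.7 1.0018639046678597 [-0.1  0.   0.5] [ 0.04   0.049 -0.027]
jarlid [ 0.571 -0.086  0.089]
can [0.635 0.355 0.121]
```

View pics/f.png

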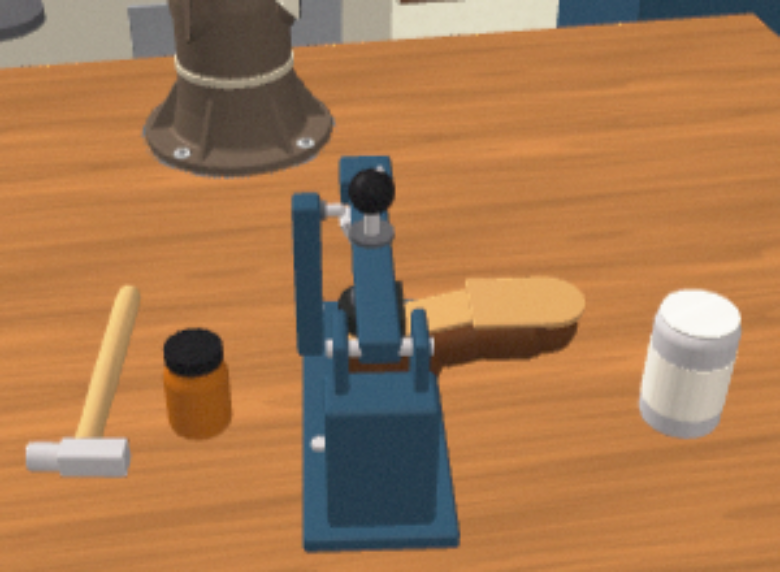

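```bash
python3 -c "
from cell import arm
print(arm.sign_off())"
```

```text
the job is handed in; nothing more can be done
None
```

The press is latched and the heel is clamped. I handed the job in with the robot's clock at about 12 s, the gripper open and clear of the press.

- **Press arm:** I pushed the nose down with the closed fingers. It snapped home, and a firm press at z = 0.183 m met a solid 25 N. Once I let go, the arm stayed level. The ball centre measured (0.556, 0.076, 0.227) m, as expected for a latched arm.
- **Knob:** I turned it clockwise in one grasp at 50 N. The moment stayed at about 0.10–0.17 Nm until 3.4 rad. By 3.7 rad it had risen to about 0.7 Nm and the ball was slipping in the fingers. I read that as the solid stop.
- **Final check:** the last picture shows the arm still latched. The jar and the can gave the same readings as at the start, to within 1 mm. The hammer looked unmoved; the tin was out of that picture and was not measured again.
- **Not confirmed or differing:** the pad on the heel was not visible, so the clamping is inferred from the knob's stop. The grip read 38 mm on the 40 mm ball, but it did not slip before the stop.

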